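# Fit the splined hub on the carving stand

## Task

Pick up the brass hub with the four-slot splined bore and push it, flange down, onto the upright splined post of the carving stand, lining its slots up with the post's teeth and rocking it a little if the teeth ride on each other. Guide it down in the gripper until its flange rests fully home on the post's collar before you let go. Leave the dark plain-bored hub where it lies.

Things in the scene. Friction and masses are not known exactly. Their poses are not given: they have to be found in the camera images.
- splined_hub_centre (a point): Centre, 22 mm over the underside, of the loose brass hub (44 mm high, 0.35 kg). Lies flange down: round flange 80 mm across, 10 mm thick, under a square boss 48x48 mm, 34 mm high, gripped across two flats. z up along the bore, x and y square to the flats. Through bore 23 mm across with 4 slots 12 mm wide along +-x, +-y, to 20 mm from the axis. A quarter turn looks the same.
- plain_hub_centre (a point): Centre, 22 mm over the underside, of the loose dark steel hub of the same outer shape (80 mm flange, 48 mm square boss, 44 mm high), but with only a plain round 18 mm hole that does not go over the post. Leave it alone. The two hubs may have changed places.
- post_seat (a point): On the fixed post's axis, on top of its dark 48 mm collar, 26 mm over the worktop: the hub's underside rests here when home (hub centre 22 mm above). Grey round foot 116 mm across, 14 mm high. Post: 19 mm core with 4 teeth 6 mm wide along +-x, +-y, to 18 mm from the axis. z up. A quarter turn looks the same. Slots over teeth have 3 mm play each side (9 degrees each way).
- post_tip (a point): Top of the same steel post, 54 mm above post_seat (80 mm over the worktop), a blunt 6 mm tip. The pilot nose widens from here to 19 mm across at 20 mm below the tip; the teeth's roof-shaped tops begin 25 mm below the tip, so a hub that rides on the teeth stays about 29 mm above the collar. Axes as post_seat.
There are look-alikes about, which are no part of the job. Of the things shaped like the part that bears splined_hub_centre, the brass one is meant.

How it is judged:
By the outcome, as a careful person would: the job done as asked, in the order asked, and still so for the second after the job is handed in, with the robot touching nothing.
It also fails if it takes over 35 s, if anything falls off the work surface, if the arm or the gripper's body presses on something with over 40 N, if the wrist force passes 120 N, or if a joint passes its speed limit or range.

## Robot

A 7-joint arm with a two-finger parallel gripper is mounted at the origin on a cart in front of the work surface, level with it; the furniture and walls round the work are solid. World frame = base frame: x ahead of the robot, y to its left, z up, the work surface at z = 0. Lengths are in m, angles in rad, forces in N, time in s.
With the tool pointing down it reaches from about 0.4 to 0.9 m from the base axis. Payload 5.5 kg.
Tool frame: the origin (TCP) lies at the very end of the fingers, on their centre line; the grasp point (between the pads) lies 19 mm behind it; z points along the fingers, y is the direction in which the jaws open and shut (so a half turn about z gives the same grasp; the last joint's range is limited). The gripper opens to 85 mm and grips with 20 to 120 N. Pads are 22 mm wide; open, the fingers measure 114 mm over their backs; the gripper's body (76 mm by 85 mm) begins 54 mm behind the grasp point. The pads swing forward as they close: fully open they stand 13 mm farther back than shut.
Start: joints at [1.444, 0.501, -0.427, 1.55, 0.221, 1.138, -0.21], TCP at [0.247, -0.601, 0.231] pointing down, gripper open.
Joint ranges: [-2.88, 2.88], [-0.31, 2.03], [-1.54, 1.56], [0.2, 2.42], [-1.41, 4.55], [0.19, 2.02], [-2.57, 2.57]. Speed limits (rad/s): [2.57, 2.57, 3.14, 3.14, 3.14, 3.14, 3.14].

## Interface

Orientations are given as a rotation vector (axis times angle).
In Python, from cell import status, viewer, ctrl gives the robot as it stands. The module is installed in compiled form; this text tells all that it offers.
- The arm moves only by the tool carry_out, never from a script. Its argument "rows" is a list of rows, each a list of 3 entries, a list of its own where there are three numbers: the shift along the tool's x, y, z in m, then the turn, a rotation vector about the tool's x, y, z in degrees, then the opening, from -1 (shut) to 1 (fully open). In form: [[[dx, dy, dz], [wx, wy, wz], jaw], ...]. A call has 1 to 5 rows; each row is the pose to reach, as a shift and turn from the pose commanded when the call began, along the tool's axes at that moment; what a row does not reach only later rows make up. A row lasts 1/12 s, in which the tool goes at most 41.7 mm and 7.16 degrees, less where a joint would pass 70% of its speed; a pose out of reach is approached as far as the arm can. A call with a gripper value outside its range is refused whole. The fingers move at their own pace and stop on an object; "force" is the grip in N (left out, the last holds). Time passes only in rows, so rows that repeat a pose let the fingers close. It gives the time, the measured TCP pose, the force and the opening at its end, in the units of the state.
- status.observe(): the state, without advancing time (a new reading comes with each control period).
- viewer.grab_frame(name): name is "scene" or "top" or "wrist"; returns a dict with "image" (480x640x3 uint8, red, green, blue), "vertical_fov" (degrees; the focal length in pixels is half the picture's height over the tangent of half this angle, whatever the lens; pixels are square), "cx", "cy" (the principal point, pixels), "rvec" (rotation vector, rad) and "tvec" (3), from world to camera coordinates, as OpenCV has them. Camera axes: x right, y down, z forward; pixel columns grow to the right and rows downward; lengths in m; the calibration is good to about 2 mm. The wrist camera is an equidistant fisheye: a pixel r from the principal point sees the ray r / f radians off the axis. A picture is of the moment at which its call begins. There is no depth.
- ctrl.close_job(): hands the job in, once; it reports no verdict.
The state is a dict: "clock": time; "joints": joint angles; "joint_vel": joint speeds; "joint_efforts": joint torques, N m; "position": TCP position; "orientation": TCP orientation; "force": force on the tool from outside, world axes, zero at the start; "torque": the same for the moment, N m; "width": opening from 0.0 (shut) to 1.0 (fully open).
Only numpy, scipy, OpenCV 4.12 (cv2) and the standard library are available. Lean on these libraries where they do the work, as an engineer would, in place of code of your own. Each camera call takes 0.05 s, during which the arm holds its last target.

## Working session

There is one attempt and no reset: what is moved stays moved. The work goes in short steps, Python scripts to look and compute and a tool call to move; the robot and the scene stay as the last step left them, time stands still between calls to the robot, and variables do not carry over. Pictures are saved under pics/ and viewed, and the job is handed in when it is done.

Besides the shell and the picture viewer there is one more tool, called as name(argument=value, ...), one argument or row to a line, values as JSON. carry_out: Moves the arm, as the interface text tells. Its arguments: {"type":"object","properties":{"rows":{"type":"array","items":{"type":"array"}},"force":{"type":"number"}},"required":["rows"]}

```bash
mkdir -p pics
cat > h.py <<'E'
import numpy as np, cv2
from cell import status, viewer, ctrl
from scipy.spatial.transform import Rotation as R
def grab(n,fn=None):
    f=viewer.grab_frame(n)
    if fn: cv2.imwrite('pics/'+fn,f['image'][:,:,::-1]); np.save('pics/'+fn+'.npy',{k:v for k,v in f.items()},allow_pickle=True)
    return f
def load(fn): return np.load('pics/'+fn+'.npy',allow_pickle=True).item()
def K(f):
    F=240/np.tan(np.radians(f['vertical_fov'])/2); return np.array([[F,0,f['cx']],[0,F,f['cy']],[0,0,1.]])
def ray(f,u,v,fish=False):
    k=K(f); x=np.array([(u-k[0,2])/k[0,0],(v-k[1,2])/k[1,1]])
    if fish:
        th=np.hypot(*x); d=np.array([*(x/th*np.sin(th) if th>0 else x),np.cos(th)])
    else: d=np.array([*x,1.])
    M=R.from_rotvec(np.ravel(f['rvec'])).as_matrix(); t=np.ravel(f['tvec'])
    return -M.T@t, M.T@d
def onz(f,u,v,z,fish=False):
    c,d=ray(f,u,v,fish); return c+d*(z-c[2])/d[2]
def proj(f,P,fish=False):
    M=R.from_rotvec(np.ravel(f['rvec'])).as_matrix(); p=M@np.asarray(P)+np.ravel(f['tvec'])
    k=K(f)
    if fish:
        th=np.arctan2(np.hypot(p[0],p[1]),p[2]); q=p[:2]/np.hypot(p[0],p[1])*th
    else: q=p[:2]/p[2]
    return k[:2,:2]@q+k[:2,2]
def crop(fn,u0,v0,u1,v1,s,out):
    im=cv2.imread('pics/'+fn)[v0:v1,u0:u1]; cv2.imwrite('pics/'+out,cv2.resize(im,None,fx=s,fy=s,interpolation=cv2.INTER_CUBIC))
def st():
    s=status.observe()
    print({k:np.round(v,4).tolist() for k,v in s.items() if k not in('joint_vel','joint_efforts')}); return s
E
python3 - <<'E'
from h import *
s=st(); print(R.from_rotvec(s['orientation']).as_matrix().round(3))
for n in('scene','top','wrist'):
    f=grab(n,n+'0.png'); print(n,f['vertical_fov'],f['cx'],f['cy'],np.round(f['rvec'],3),np.round(f['tvec'],3))
E
```

```text
{'clock': 0.0, 'joints': [1.4442, 0.5018, -0.4268, 1.5515, 0.2208, 1.1383, -0.2103], 'position': [0.2467, -0.6006, 0.2303], 'orientation': [-3.0802, -0.6082, 0.0005], 'force': [-0.2066, 0.1498, 0.4687], 'torque': [0.0, 0.0131, -0.0256], 'width': 0.9966}
[[ 0.925  0.38  -0.001]
 [ 0.38  -0.925  0.002]
 [ 0.    -0.002 -1.   ]]
scene 44.790730240734526 319.1857778151089 239.70941600133182 [ 0.657 -2.354  1.43 ] [0.324 0.219 0.564]
top 50.96934685516551 319.4875248529052 243.32405036605613 [ 2.21  -2.217  0.046] [-0.145  0.491  0.919]
wrist 65.70646984690485 314.6608011355084 238.02729457209082 [-2.396  1.605  0.245] [-0.648 -0.039  0.38 ]
```

View pics/scene0.png

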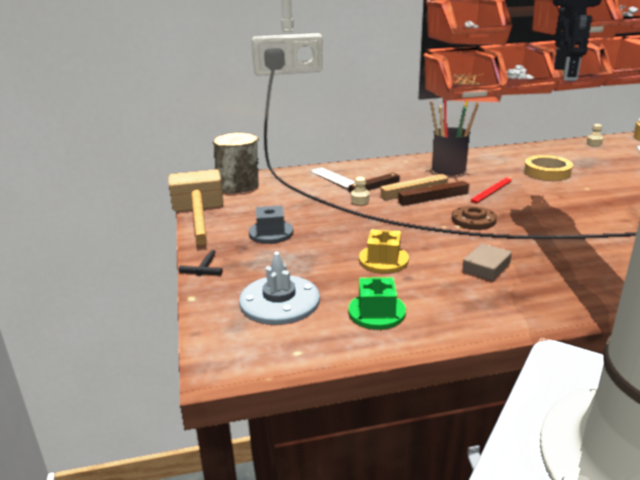

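View pics/top0.png

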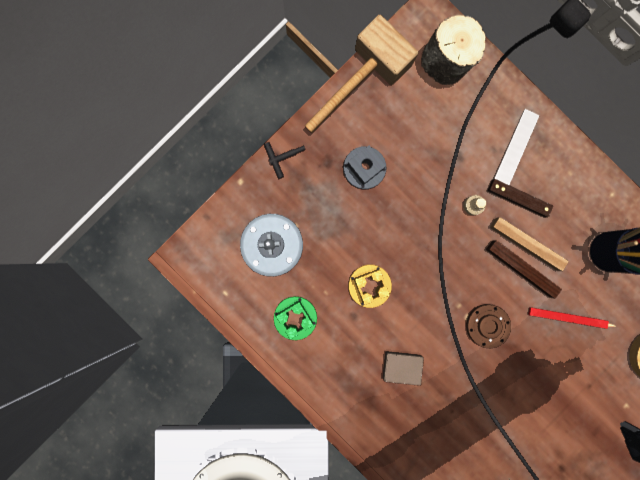

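View pics/wrist0.png

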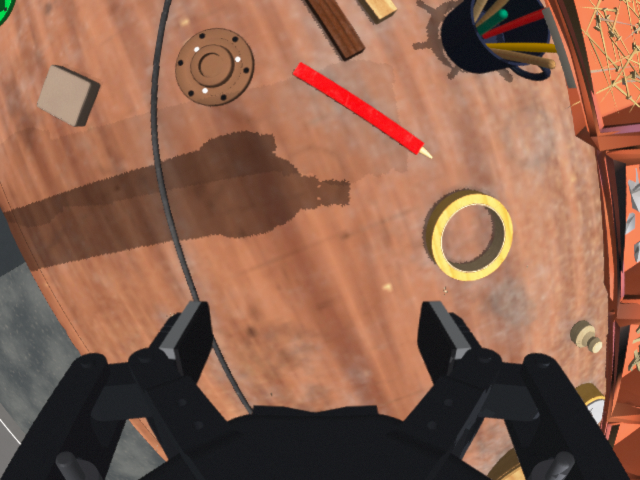

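Candidates in the top view are the brass/yellow splined hub (370,286), the green splined hub (295,318), the dark plain hub (365,167) and the brown round flange (488,325). I choose the brass one and will check it in a crop.

Run:
```python
from h import *
crop('top0.png',220,190,420,340,4,'c1.png')
f=load('top0.png')
for u,v,z in((371,286,.044),(370,286,.01),(272,244,.014),(295,318,.01),(365,167,.01)): print(onz(f,u,v,z).round(4))
```

```text
[ 0.4134 -0.2364  0.044 ]
[ 0.4115 -0.2385  0.01  ]
[ 0.489  -0.0593  0.014 ]
[ 0.3537 -0.1009  0.01  ]
[ 0.6308 -0.2306  0.01  ]
```

View pics/c1.png

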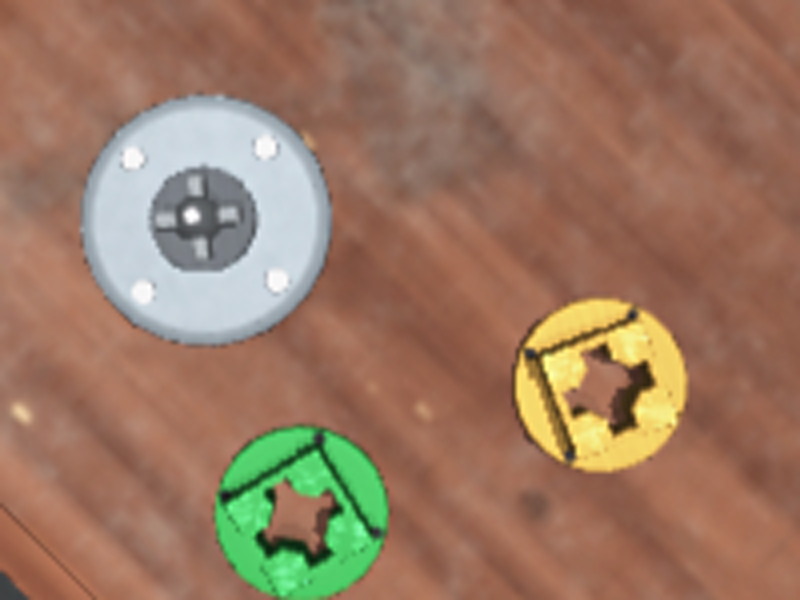

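The crop shows the brass hub at (600,385), with a splined bore and boss corners at (529,353), (633,315) and (571,457). The post's foot is centred at (206,220), with teeth at (197,180), (230,213), (203,250) and (165,221). Next I measure both poses.

Run:
```python
from h import *
f=load('top0.png')
P=lambda u,v,z: onz(f,220+(u+.5)/4-.5,190+(v+.5)/4-.5,z)
a,b,c=P(529,353,.044),P(633,315,.044),P(571,457,.044)
for d in(b-a,c-a): print('edge',np.hypot(*d[:2]),np.degrees(np.arctan2(d[1],d[0])))
print('boss centre',(b+c)/2,'flange',P(600,385,.006))
print('foot',P(206,220,.01))
t=[P(*q,.05) for q in((197,174),(203,250),(165,221),(234,214))]
for d in(t[0]-t[1],t[2]-t[3]): print('tooth',np.hypot(*d[:2]),np.degrees(np.arctan2(d[1],d[0])))
print('cen',sum(t)/4,'tip',P(191,215,.08),'collar',P(204,220,.026))
# fit flange by colour
im=f['image'].astype(int); m=((im[...,0]>150)&(im[...,1]>100)&(im[...,2]<120)&(im[...,0]-im[...,2]>90)).astype(np.uint8); m[:,:330]=0;m[:,410:]=0;m[:250]=0;m[330:]=0
cs=max(cv2.findContours(m,0,2)[0],key=cv2.contourArea); e=cv2.fitEllipse(cs);print(e,onz(f,*e[0],.008))
```

```text
edge 0.04903218268103393 -70.20757560911477
edge 0.04941415778633735 -158.2456990322403
boss centre [ 0.41321783 -0.23487831  0.044     ] flange [ 0.41147535 -0.23827324  0.006     ]
foot [ 0.487954   -0.05736839  0.01      ]
tooth 0.03346667337807286 4.472881233899864
tooth 0.030378863924134653 95.63187597883791
cen [ 0.4892334  -0.05792239  0.05      ] tip [ 0.48827749 -0.05677682  0.08      ] collar [ 0.4875418 -0.057784   0.026    ]
((375.0081481933594, 287.56658935546875), (31.869592666625977, 35.71876907348633), 13.211027145385742) [ 0.40844324 -0.24794097  0.008     ]
```

```bash
cat >> h.py <<'E'
def delta(p,yaw=None):
    s=status.observe(); M=R.from_rotvec(s['orientation']).as_matrix()
    d=M.T@(np.array(p)-s['position']); y=np.degrees(np.arctan2(M[1,0],M[0,0]))
    print('d(mm)',(d*1000).round(1),'toolx yaw',round(y,2), 'wz',None if yaw is None else round(-(yaw-y),2))
    if yaw is not None:
        T=R.from_euler('z',yaw,degrees=True).as_matrix()@np.diag([1,-1,-1.]); print('wvec',np.degrees(R.from_matrix(M.T@T).as_rotvec()).round(2))
E
python3 - <<'E'
from h import *
delta([.412,-.2365,.2],20.5)
f=load('wrist0.png'); c,d=ray(f,314,238); s=status.observe(); M=R.from_rotvec(s['orientation']).as_matrix()
print('cam in tool',M.T@(c-s['position']),M.T@d)
E
```

```text
d(mm) [ 291.3 -274.1   30.9] toolx yaw 22.34 wz 1.84
wvec [-0.09 -0.    1.84]
cam in tool [ 0.07550369 -0.00046108 -0.14242387] [-0.29517453 -0.00267832  0.95544125]
```

carry_out(
  rows=[
    [[0.028, -0.027, 0], [0, 0, 0], 1],
    [[0.057, -0.054, 0], [0, 0, 0], 1],
    [[0.085, -0.081, 0], [0, 0, 0], 1],
    [[0.114, -0.108, 0], [0, 0, 0], 1],
    [[0.142, -0.135, 0], [0, 0, 0], 1],
  ],
)

```text
clock: 0.57
position: [0.3275, -0.4204, 0.231]
orientation: [-3.082, -0.608, 0.0]
force: [1.4, -0.4, -0.2]
width: 1.0
```

carry_out(
  rows=[
    [[0.028, -0.027, 0.005], [0, 0, 0.5], 1],
    [[0.057, -0.054, 0.01], [0, 0, 1], 1],
    [[0.085, -0.081, 0.015], [0, 0, 1.8], 1],
    [[0.114, -0.108, 0.02], [0, 0, 1.8], 1],
    [[0.142, -0.135, 0.025], [0, 0, 1.8], 1],
  ],
)

```text
clock: 0.98
position: [0.4074, -0.2417, 0.2062]
orientation: [3.091, 0.559, 0.0]
force: [0.7, -0.2, -0.3]
width: 1.002
```

Run:
```python
from h import *
st(); f=grab('wrist','w1.png'); st()
delta([.412,-.2365,.2],20.5)
```

```text
{'clock': 0.9833, 'joints': [1.0307, 0.2343, -0.6232, 2.0007, 0.1671, 0.9558, -0.8891], 'position': [0.4074, -0.2417, 0.2062], 'orientation': [3.0909, 0.5595, 0.0001], 'force': [0.7422, -0.2426, -0.3162], 'torque': [-0.0156, -0.0359, 0.035], 'width': 1.0023}
{'clock': 1.0333, 'joints': [1.0236, 0.2342, -0.6331, 2.0035, 0.1636, 0.9549, -0.8944], 'position': [0.4106, -0.2329, 0.2057], 'orientation': [-3.0848, -0.5739, -0.0032], 'force': [1.7766, 6.284, -0.8374], 'torque': [0.3889, -0.1508, 0.009], 'width': 1.0011}
d(mm) [-0.   3.9  5.7] toolx yaw 21.08 wz 0.58
wvec [-0.2  -0.15  0.58]
```

View pics/w1.png

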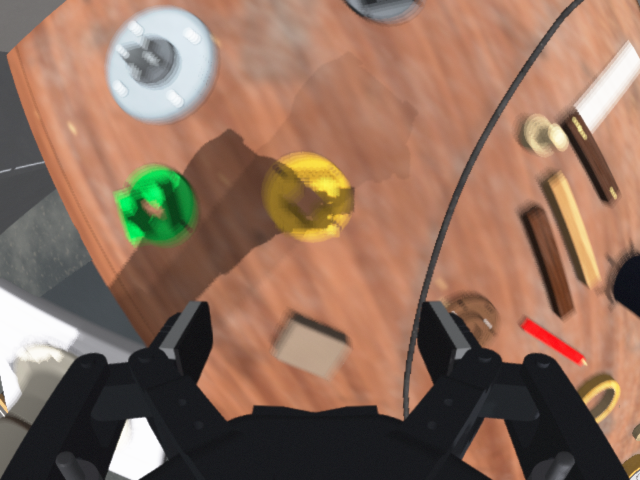

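The moving picture is blurred, with the brass hub at about (308,197). I'll go down a bit, let the arm settle and look again.

carry_out(
  rows=[
    [[0, 0.002, 0.03], [0, 0, 0], 1],
    [[0, 0.002, 0.06], [0, 0, 0], 1],
    [[0, 0.002, 0.09], [0, 0, 0], 1],
    [[0, 0.002, 0.09], [0, 0, 0], 1],
    [[0, 0.002, 0.09], [0, 0, 0], 1],
  ],
)

```text
clock: 1.45
position: [0.4066, -0.2445, 0.1153]
orientation: [-3.088, -0.56, 0.004]
force: [-0.0, 0.2, 1.3]
width: 1.0
```

Run:
```python
from h import *
st(); f=grab('wrist','w2.png'); st()
delta([.412,-.2365,.2],20.5)
for p in ((.412,-.2365,.044),(.488,-.0573,.08)): print(proj(f,p,True))
```

```text
{'clock': 1.45, 'joints': [0.9717, 0.3814, -0.571, 2.0715, 0.2913, 0.7704, -0.9905], 'position': [0.4066, -0.2445, 0.1153], 'orientation': [-3.0879, -0.5602, 0.0042], 'force': [-0.0346, 0.22, 1.3484], 'torque': [0.0199, -0.0341, -0.0377], 'width': 1.0}
{'clock': 1.5, 'joints': [0.9722, 0.3794, -0.5717, 2.0697, 0.291, 0.7704, -0.9905], 'position': [0.408, -0.2453, 0.1168], 'orientation': [-3.0904, -0.5602, 0.0003], 'force': [-0.0546, -0.1681, 0.8029], 'torque': [-0.1107, -0.0683, 0.059], 'width': 1.0033}
d(mm) [  6.9  -6.9 -83.2] toolx yaw 20.55 wz 0.05
wvec [-0.05  0.    0.05]
[306.68753605 240.18378677]
[55.34944975 31.65057241]
```

View pics/w2.png

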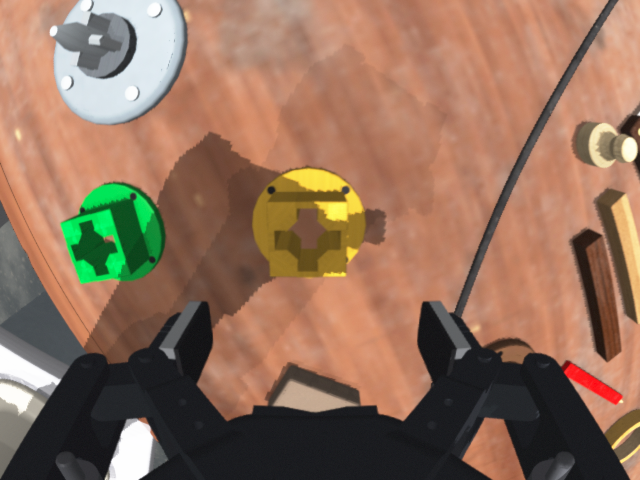

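Run:
```python
from h import *
crop('w2.png',240,150,390,290,5,'c2.png')
crop('w2.png',40,0,200,130,5,'c2b.png')
```

```text
(no output)
```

View pics/c2.png

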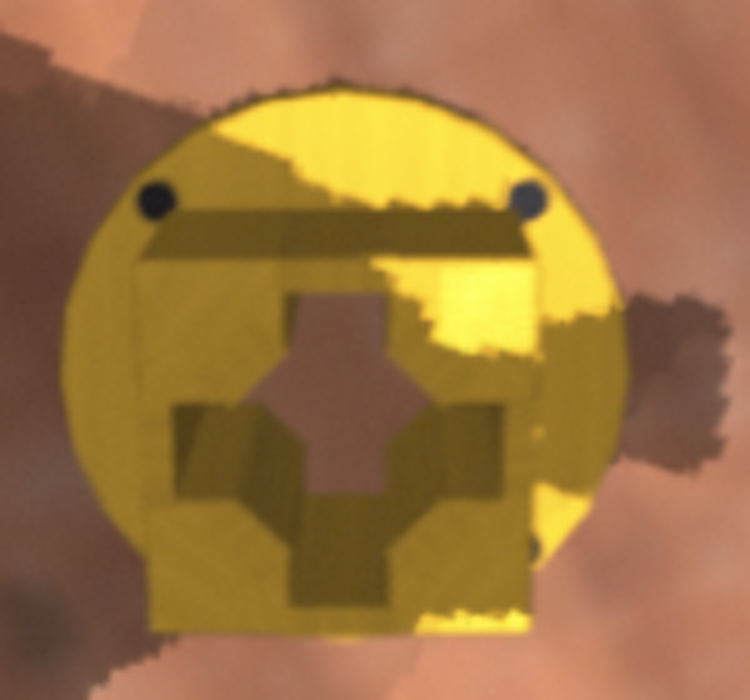

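View pics/c2b.png

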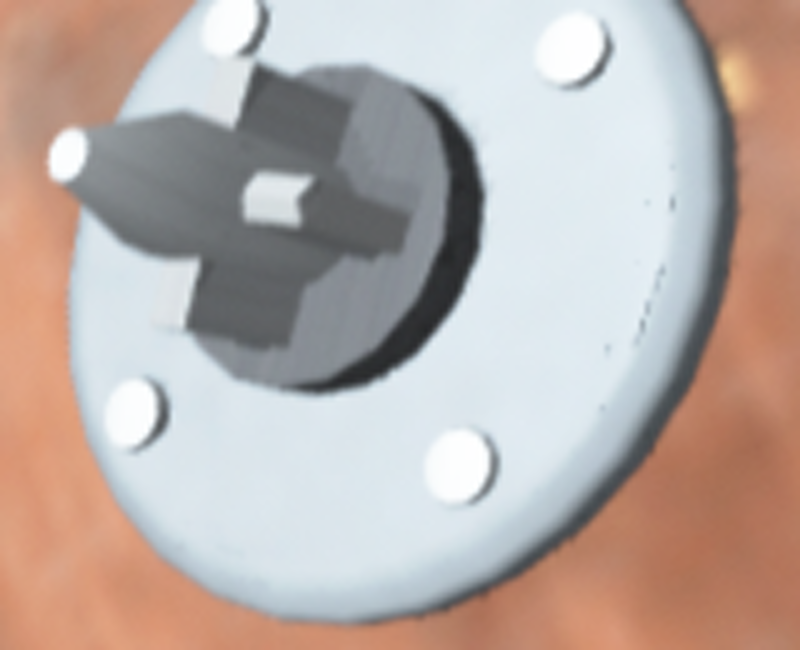

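The hub crop shows boss top corners at (138,262), (538,262), (530,633) and (150,633), square to the tool. The post crop shows the tip at (68,155) and bolts at (235,22), (572,48), (135,413) and (460,466).

Run:
```python
from h import *
f=load('w2.png')
P=lambda q,z,o,s=5: onz(f,o[0]+(q[0]+.5)/s-.5,o[1]+(q[1]+.5)/s-.5,z,True)
o=(240,150)
c=[P(q,.044,o) for q in((138,262),(538,262),(530,633),(150,633))]
print('boss',sum(c)/4,[ (round(float(np.hypot(*d[:2])),4),round(float(np.degrees(np.arctan2(d[1],d[0]))),1)) for d in(c[1]-c[0],c[2]-c[3],c[3]-c[0],c[2]-c[1])])
s=[P(q,.044,o) for q in((173,450),(503,450),(339,607),(337,292))]
print('slots',(s[0]+s[1])/2,(s[2]+s[3])/2,[(np.hypot(*d[:2]).round(4),np.degrees(np.arctan2(d[1],d[0])).round(1)) for d in (s[1]-s[0],s[3]-s[2])])
o=(40,0)
b=[P(q,.016,o) for q in((235,22),(572,48),(135,413),(460,466))]
print('bolts',sum(b)/4,[(np.hypot(*d[:2]).round(4),np.degrees(np.arctan2(d[1],d[0])).round(1)) for d in (b[3]-b[0],b[2]-b[1])])
print('tip',P((68,155),.08,o))
# tooth roof ridges: outer ends; two opposite visible teeth
t=[P(q,.055,o) for q in((228,90),(175,292))]; d=t[1]-t[0]; print('teeth',(t[0]+t[1])/2,np.hypot(*d[:2]),np.degrees(np.arctan2(d[1],d[0])))
```

```text
boss [ 0.41207066 -0.23685604  0.044     ] [(0.0471, -69.5), (0.0477, -69.2), (0.0474, -159.8), (0.0472, -159.1)]
slots [ 0.41243786 -0.23662142  0.044     ] [ 0.41200973 -0.23681808  0.044     ] [(np.float64(0.0399), np.float64(-69.3)), (np.float64(0.04), np.float64(20.6))]
bolts [ 0.48877258 -0.05487364  0.016     ] [(np.float64(0.0867), np.float64(-130.5)), (np.float64(0.0864), np.float64(140.0))]
tip [ 0.48839015 -0.05526581  0.08      ]
teeth [ 0.48849765 -0.05768104  0.055     ] 0.0266275537043908 -175.1710587146589
```

Run:
```python
from h import *
delta([.4122,-.2367,.014],20.6)
```

```text
d(mm) [  7.   -6.5 102.8] toolx yaw 20.55 wz -0.05
wvec [-0.05  0.   -0.05]
```

carry_out(
  rows=[
    [[0.007, -0.0065, 0.02], [0, 0, 0], 1],
    [[0.007, -0.0065, 0.045], [0, 0, 0], 1],
    [[0.007, -0.0065, 0.06], [0, 0, 0], 1],
    [[0.007, -0.0065, 0.06], [0, 0, 0], 1],
  ],
)

```text
clock: 1.83
position: [0.4117, -0.237, 0.056]
orientation: [-3.091, -0.559, 0.001]
force: [-0.9, -0.3, 0.2]
width: 0.997
```

Run:
```python
from h import *
st();delta([.4122,-.2367,.014],20.6)
```

```text
{'clock': 1.8333, 'joints': [0.8952, 0.4849, -0.5114, 2.1027, 0.3887, 0.6462, -1.0945], 'position': [0.4117, -0.237, 0.056], 'orientation': [-3.0907, -0.5595, 0.0015], 'force': [-0.9138, -0.3032, 0.1664], 'torque': [-0.0031, 0.038, -0.0147], 'width': 0.9973}
d(mm) [ 0.6 -0.  42. ] toolx yaw 20.52 wz -0.08
wvec [-0.04  0.05 -0.08]
```

carry_out(
  rows=[
    [[0.0005, 0, 0.015], [0, 0, 0], 1],
    [[0.0005, 0, 0.03], [0, 0, 0], 1],
    [[0.0005, 0, 0.041], [0, 0, 0], 1],
    [[0.0005, 0, 0.041], [0, 0, 0], 1],
    [[0.0005, 0, 0.041], [0, 0, 0], 1],
  ],
)

```text
clock: 2.25
position: [0.4131, -0.2371, 0.0162]
orientation: [3.091, 0.56, 0.001]
force: [-0.1, 0.0, 0.4]
width: 1.001
```

Run:
```python
from h import *
st();delta([.4122,-.2367,.014],20.6); grab('wrist','w3.png'); grab('scene','s3.png'); crop('s3.png',330,190,460,300,6,'cs3.png')
```

```text
{'clock': 2.25, 'joints': [0.8476, 0.558, -0.4578, 2.1123, 0.4528, 0.5649, -1.1506], 'position': [0.4131, -0.2371, 0.0162], 'orientation': [3.0907, 0.5595, 0.0008], 'force': [-0.112, 0.0189, 0.4466], 'torque': [-0.0054, -0.0051, 0.0114], 'width': 1.0012}
d(mm) [-0.7 -0.7  2.2] toolx yaw 20.52 wz -0.08
wvec [ 0.04 -0.02 -0.08]
```

View pics/w3.png

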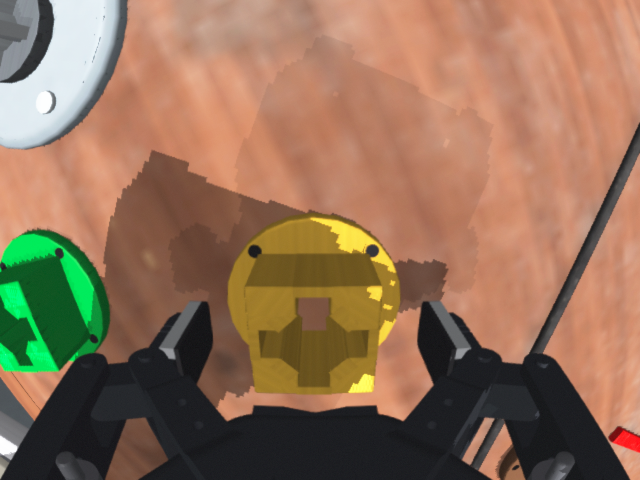

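View pics/cs3.png

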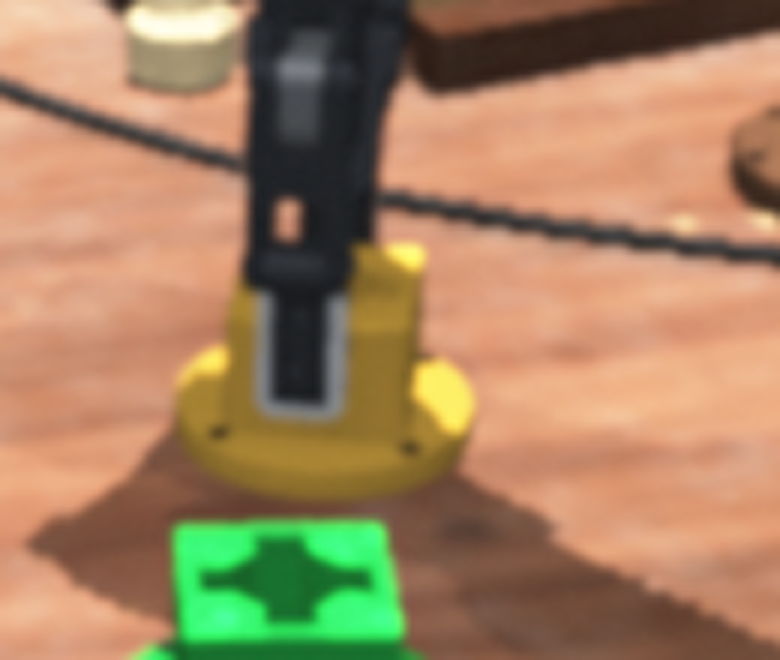

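Picture w3 shows the brass boss centred between the pads: boss x 247–381, pads at about 210 and 420. I'll grip it now.

carry_out(
  rows=[
    [[0, 0, 0.001], [0, 0, 0], 0.1],
    [[0, 0, 0.001], [0, 0, 0], 0.0],
    [[0, 0, 0.001], [0, 0, 0], -0.3],
    [[0, 0, 0.001], [0, 0, 0], -0.3],
    [[0, 0, 0.001], [0, 0, 0], -0.3],
  ],
  force=80,
)

```text
clock: 2.77
position: [0.4129, -0.2369, 0.015]
orientation: [3.091, 0.56, 0.0]
force: [-1.3, 0.7, 6.7]
width: 0.546
```

carry_out(
  rows=[
    [[0, 0, 0], [0, 0, 0], -1],
    [[0, 0, 0], [0, 0, 0], -1],
    [[0, 0, 0], [0, 0, 0], -1],
  ],
)

```text
clock: 3.02
position: [0.4129, -0.2369, 0.015]
orientation: [3.091, 0.56, 0.0]
force: [-2.4, -0.1, 6.6]
width: 0.548
```

Run:
```python
from h import *
st();grab('wrist','w4.png')
```

```text
{'clock': 3.0167, 'joints': [0.8459, 0.5599, -0.4562, 2.1132, 0.4551, 0.5625, -1.1529], 'position': [0.4129, -0.2369, 0.015], 'orientation': [3.0906, 0.5598, 0.0004], 'force': [-2.3925, -0.1031, 6.6336], 'torque': [0.2997, 0.3197, 0.0131], 'width': 0.5479}
```

View pics/w4.png

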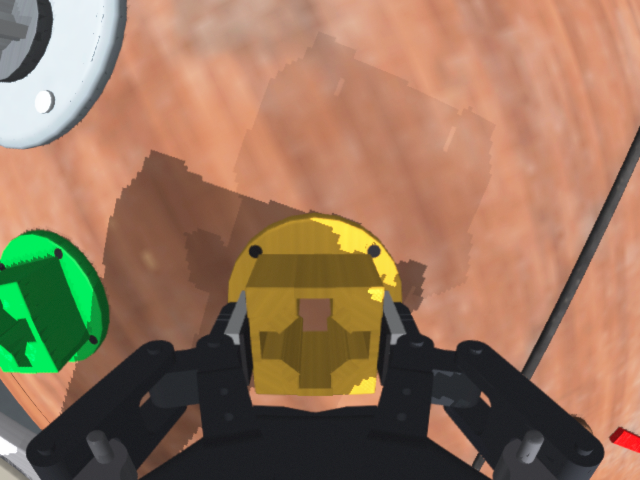

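Gripped: width 0.548 is about 47 mm. Lift.

carry_out(
  rows=[
    [[0, 0, -0.02], [0, 0, 0], -1],
    [[0, 0, -0.05], [0, 0, 0], -1],
    [[0, 0, -0.08], [0, 0, 0], -1],
    [[0, 0, -0.11], [0, 0, 0], -1],
    [[0, 0, -0.11], [0, 0, 0], -1],
  ],
)

```text
clock: 3.48
position: [0.4155, -0.238, 0.1289]
orientation: [3.086, 0.559, 0.009]
force: [1.2, -0.3, -4.8]
width: 0.549
```

carry_out(
  rows=[
    [[0, 0, 0], [0, 0, 0], -1],
    [[0, 0, 0], [0, 0, 0], -1],
  ],
)

```text
clock: 3.65
position: [0.4113, -0.2366, 0.1234]
orientation: [-3.091, -0.559, 0.002]
force: [0.1, 0.4, -4.7]
width: 0.545
```

Run:
```python
from h import *
st();f=grab('wrist','w5.png');crop('w5.png',220,190,420,410,3,'c5.png')
delta([.4885,-.0555,.125],4.8)
s=status.observe();M=R.from_rotvec(s['orientation']).as_matrix()
print(proj(f,s['position']+M@[-.0007,0,-.029],True))
```

```text
{'clock': 3.65, 'joints': [0.967, 0.3684, -0.588, 2.0679, 0.2867, 0.7855, -1.008], 'position': [0.4113, -0.2366, 0.1234], 'orientation': [-3.0907, -0.5592, 0.0025], 'force': [0.111, 0.4079, -4.6532], 'torque': [0.0433, 0.0279, 0.0088], 'width': 0.5452}
d(mm) [ 135.9 -142.1   -2.1] toolx yaw 20.52 wz 15.72
wvec [-0.11  0.13 15.72]
[314.89646722 345.93452329]
```

View pics/w5.png

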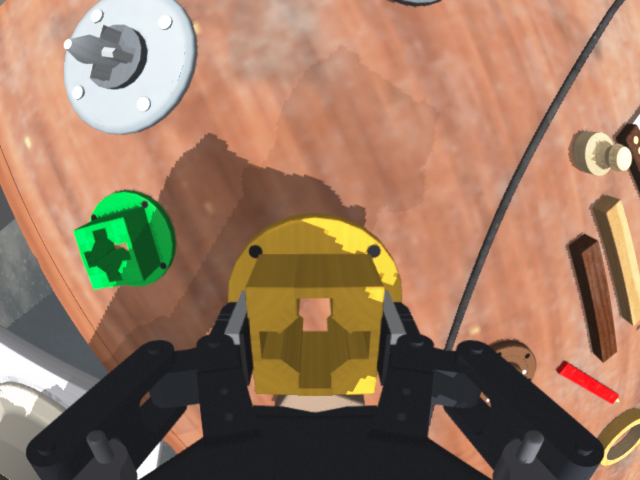

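View pics/c5.png

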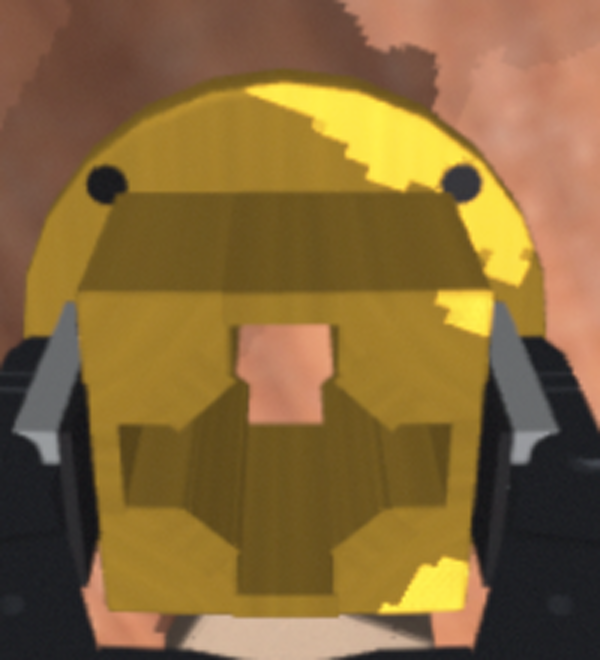

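Run:
```python
from h import *
f=load('w5.png');s=status.observe();M=R.from_rotvec(s['orientation']).as_matrix();p=s['position']
zt=p[2]+.029
q=[onz(f,220+a/3,190+b/3,zt,True) for a,b in((120,465),(450,465),(285,325),(285,597))]
for x in q: print((M.T@(x-p)*1000).round(1))
o=(0,0)
# post again from w5: tip (67,44)
print(onz(f,67,44,.08,True)); crop('w5.png',50,0,210,140,5,'c5b.png')
```

```text
[ -0.6 -20.1 -29. ]
[ -0.6  20.2 -29. ]
[ 18.9   0.  -29. ]
[-21.6   0.  -29. ]
[ 0.48747547 -0.05520905  0.08      ]
```

View pics/c5b.png

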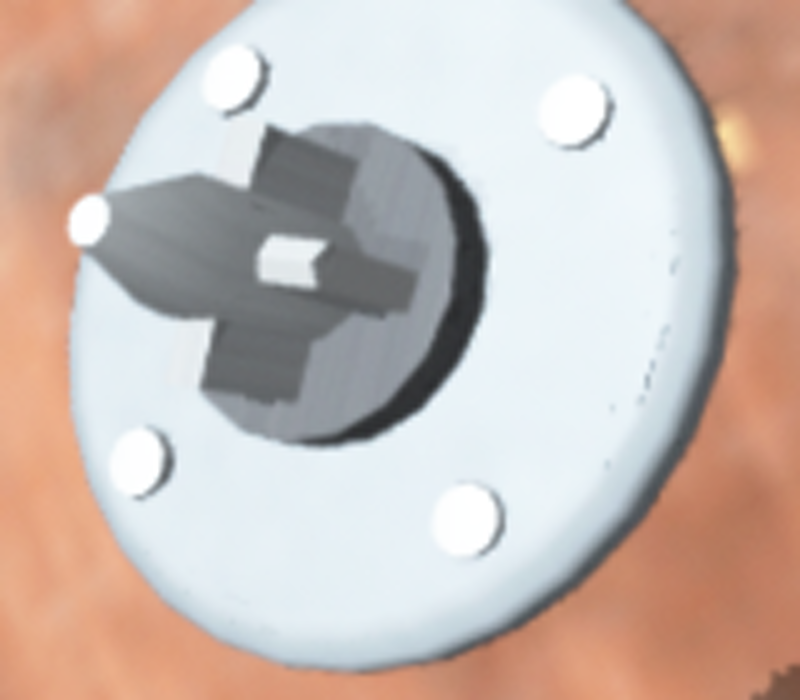

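Run:
```python
from h import *
f=load('w5.png'); o=(50,0)
P=lambda q,z: onz(f,o[0]+(q[0]+.5)/5-.5,o[1]+(q[1]+.5)/5-.5,z,True)
b=[P(q,.016) for q in((235,78),(572,110),(141,461),(468,520))]; print(sum(b)/4,P((89,220),.08))
for d in (b[3]-b[0],b[2]-b[1]): print(np.degrees(np.arctan2(d[1],d[0])))
delta([.429,-.061,.125],4.8)
```

```text
[ 0.48794708 -0.05488872  0.016     ] [ 0.48775251 -0.05542636  0.08      ]
-130.25913286886365
140.04791094314893
d(mm) [  78.3 -157.8   -1.9] toolx yaw 20.52 wz 15.72
wvec [-0.11  0.13 15.72]
```

carry_out(
  rows=[
    [[0.013, -0.026, 0], [0, 0, 2], -1],
    [[0.03, -0.06, 0], [0, 0, 5], -1],
    [[0.047, -0.095, 0], [0, 0, 9], -1],
    [[0.064, -0.13, 0], [0, 0, 13], -1],
    [[0.078, -0.158, 0], [0, 0, 15.7], -1],
  ],
)

```text
clock: 4.12
position: [0.4284, -0.0582, 0.1227]
orientation: [-3.137, -0.129, 0.005]
force: [0.5, 0.3, -5.2]
width: 0.549
```

carry_out(
  rows=[
    [[0, 0, 0], [0, 0, 0], -1],
    [[0, 0, 0], [0, 0, 0], -1],
    [[0, 0, 0], [0, 0, 0], -1],
    [[0, 0, 0], [0, 0, 0], -1],
  ],
)

```text
clock: 4.45
position: [0.4293, -0.0624, 0.1234]
orientation: [-3.139, -0.13, 0.003]
force: [-0.1, -0.4, -4.2]
width: 0.548
```

Run:
```python
from h import *
st();f=grab('wrist','w6.png');crop('w6.png',220,40,420,240,3,'c6.png');st()
```

```text
{'clock': 4.45, 'joints': [0.6246, 0.3027, -0.6132, 2.1586, 0.2538, 0.7512, -1.6423], 'position': [0.4293, -0.0624, 0.1234], 'orientation': [-3.1386, -0.1304, 0.0033], 'force': [-0.1426, -0.3595, -4.1977], 'torque': [-0.0089, -0.0301, 0.0123], 'width': 0.548}
{'clock': 4.5, 'joints': [0.6252, 0.3024, -0.6132, 2.1584, 0.2537, 0.7512, -1.6425], 'position': [0.4295, -0.0626, 0.1236], 'orientation': [-3.1387, -0.1291, 0.0025], 'force': [0.6291, -0.1235, -4.8396], 'torque': [0.01, 0.0172, -0.0136], 'width': 0.5479}
```

View pics/w6.png

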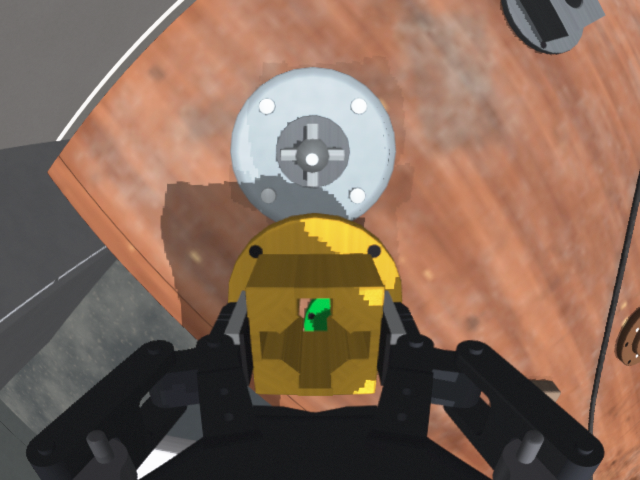

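View pics/c6.png

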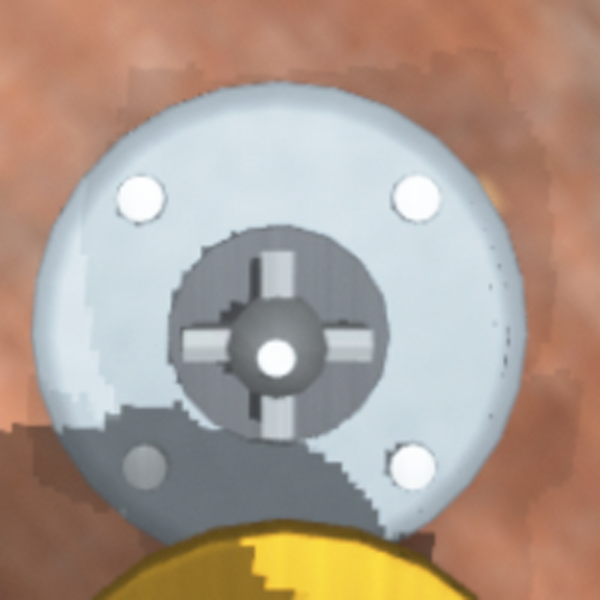

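Picture c6 shows the post from nearly straight above, with its teeth square to the tool. The tip is at (276,358), the tooth ends at (278,250), (278,438), (183,345) and (373,345), and the bolts at (140,199), (417,199), (145,467) and (412,467).

Run:
```python
from h import *
f=load('w6.png'); o=(220,40)
P=lambda q,z: onz(f,o[0]+(q[0]+.5)/3-.5,o[1]+(q[1]+.5)/3-.5,z,True)
b=[P(q,.016) for q in((140,199),(417,199),(145,467),(412,467))]; print(sum(b)/4,P((276,358),.08))
for d in (b[1]-b[0],b[3]-b[2],b[0]-b[2],b[1]-b[3]): print(np.degrees(np.arctan2(d[1],d[0])).round(2))
t=[P(q,.053) for q in((278,250),(278,438),(183,345),(373,345))]
print((t[0]+t[1])/2,(t[2]+t[3])/2,[(np.hypot(*d[:2]).round(4),np.degrees(np.arctan2(d[1],d[0])).round(2)) for d in (t[0]-t[1],t[3]-t[2])])
```

```text
[ 0.48788644 -0.05541491  0.016     ] [ 0.48794627 -0.05547984  0.08      ]
-85.32
-85.25
4.77
4.66
[ 0.48810732 -0.05559359  0.053     ] [ 0.48814764 -0.05558199  0.053     ] [(np.float64(0.0362), np.float64(4.71)), (np.float64(0.0362), np.float64(-85.28))]
```

Run:
```python
from h import *
delta([.4889,-.0554,.124],4.73)
```

```text
d(mm) [59.8 -2.3 -0.5] toolx yaw 4.71 wz -0.02
wvec [-0.02  0.09 -0.02]
```

carry_out(
  rows=[
    [[0.02, -0.001, 0], [0, 0, 0], -1],
    [[0.045, -0.002, 0], [0, 0, 0], -1],
    [[0.06, -0.0023, 0], [0, 0, 0], -1],
    [[0.06, -0.0023, 0], [0, 0, 0], -1],
    [[0.06, -0.0023, 0], [0, 0, 0], -1],
  ],
)

```text
clock: 4.92
position: [0.49, -0.0551, 0.1238]
orientation: [-3.138, -0.129, 0.001]
force: [0.1, 0.4, -3.9]
width: 0.546
```

carry_out(
  rows=[
    [[0, 0, 0], [0, 0, 0], -1],
    [[0, 0, 0], [0, 0, 0], -1],
  ],
)

```text
clock: 5.08
position: [0.4884, -0.0549, 0.1238]
orientation: [3.139, 0.13, -0.003]
force: [-0.6, -0.8, -4.3]
width: 0.547
```

Run:
```python
from h import *
st();f=grab('wrist','w7.png');crop('w7.png',220,190,420,410,3,'c7.png');st()
delta([.4889,-.0554,.1],4.73)
```

```text
{'clock': 5.0833, 'joints': [0.5538, 0.3972, -0.5912, 2.0283, 0.3045, 0.8036, -1.7034], 'position': [0.4884, -0.0549, 0.1238], 'orientation': [3.1387, 0.1305, -0.0029], 'force': [-0.563, -0.8293, -4.2748], 'torque': [0.0188, 0.011, 0.0036], 'width': 0.5469}
{'clock': 5.1333, 'joints': [0.5536, 0.3969, -0.5913, 2.0281, 0.3046, 0.8035, -1.7035], 'position': [0.4886, -0.0548, 0.124], 'orientation': [3.1386, 0.1308, -0.0021], 'force': [-0.4901, 0.4928, -4.1246], 'torque': [0.0181, -0.0221, 0.0378], 'width': 0.5449}
d(mm) [ 0.3  0.6 24. ] toolx yaw 4.77 wz 0.04
wvec [0.01 0.08 0.04]
```

View pics/c7.png

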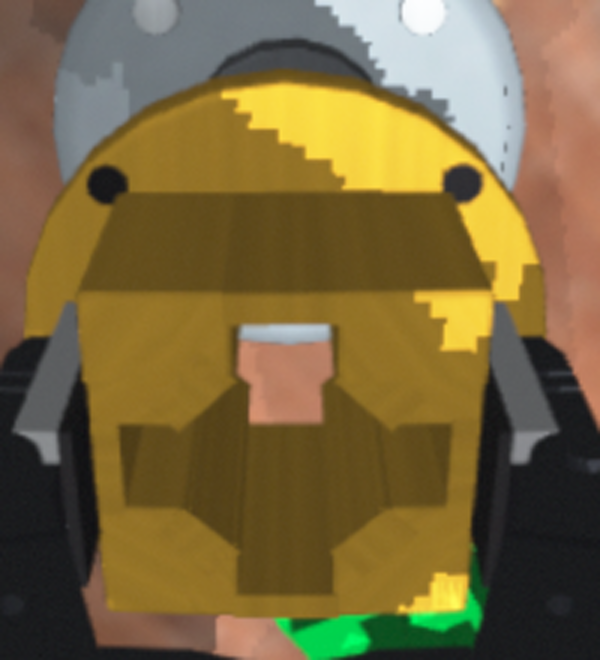

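The hub is still square in the grip and lined up with the foot, with bolts symmetric at (155,12) and (423,12). Descend over the nose.

carry_out(
  rows=[
    [[0.0003, 0.0004, 0.012], [0, 0, 0], -1],
    [[0.0003, 0.0004, 0.024], [0, 0, 0], -1],
    [[0.0003, 0.0004, 0.036], [0, 0, 0], -1],
    [[0.0003, 0.0004, 0.045], [0, 0, 0], -1],
    [[0.0003, 0.0004, 0.045], [0, 0, 0], -1],
  ],
)

```text
clock: 5.55
position: [0.4878, -0.0542, 0.0766]
orientation: [-3.138, -0.133, 0.008]
force: [-0.2, -0.1, -4.3]
width: 0.547
```

Run:
```python
from h import *
st();f=grab('wrist','w8.png');crop('w8.png',220,190,420,410,3,'c8.png');st()
delta([.4889,-.0554,.041],4.73)
```

```text
{'clock': 5.55, 'joints': [0.5111, 0.4762, -0.5474, 2.0537, 0.3721, 0.7129, -1.7597], 'position': [0.4878, -0.0542, 0.0766], 'orientation': [-3.1377, -0.1328, 0.0075], 'force': [-0.2177, -0.1259, -4.3457], 'torque': [0.035, 0.0649, -0.017], 'width': 0.5474}
{'clock': 5.6, 'joints': [0.5115, 0.4749, -0.5483, 2.0526, 0.3712, 0.714, -1.759], 'position': [0.4886, -0.054, 0.0776], 'orientation': [-3.1377, -0.1333, 0.0056], 'force': [-0.3865, -0.4268, -4.5096], 'torque': [0.0142, -0.0306, 0.0223], 'width': 0.5485}
d(mm) [ 0.3  1.4 36.6] toolx yaw 4.86 wz 0.13
wvec [-0.07  0.2   0.13]
```

View pics/c8.png

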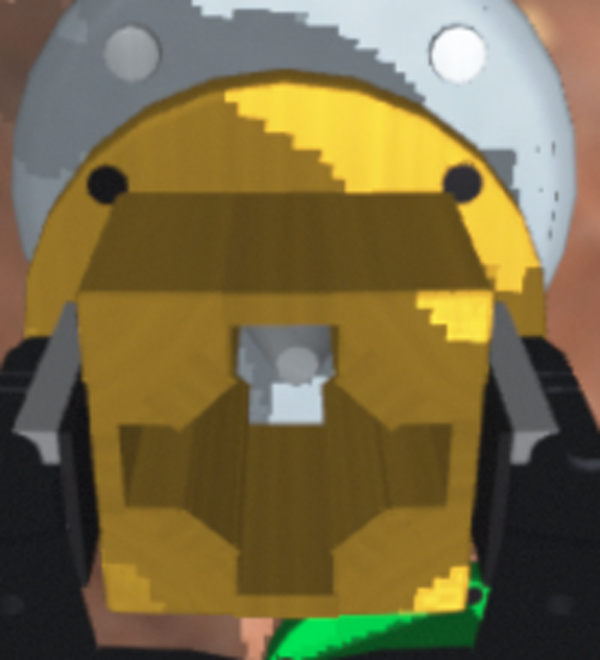

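Picture c8 shows the nose tip inside the bore at (297,362), about 1.4 mm to +y of the middle, which matches the pose reading. I'll correct that and go on down.

carry_out(
  rows=[
    [[0.0003, 0.0013, 0], [0, 0, 0], -1],
    [[0.0003, 0.0013, 0.003], [0, 0, 0], -1],
    [[0.0003, 0.0013, 0.005], [0, 0, 0], -1],
    [[0.0003, 0.0013, 0.005], [0, 0, 0], -1],
  ],
)

```text
clock: 5.93
position: [0.4906, -0.0558, 0.0743]
orientation: [3.139, 0.132, 0.0]
force: [-0.0, 0.1, -3.6]
width: 0.546
```

Run:
```python
from h import *
st();delta([.4889,-.0554,.041],4.73)
```

```text
{'clock': 5.9333, 'joints': [0.5096, 0.4813, -0.5433, 2.0522, 0.3786, 0.7047, -1.7626], 'position': [0.4906, -0.0558, 0.0743], 'orientation': [3.1387, 0.1324, 0.0003], 'force': [-0.0054, 0.0719, -3.6009], 'torque': [-0.0502, -0.0082, -0.0284], 'width': 0.5459}
d(mm) [-1.6 -0.5 33.3] toolx yaw 4.83 wz 0.1
wvec [ 0.01 -0.01  0.1 ]
```

carry_out(
  rows=[
    [[-0.0008, -0.0003, 0], [0, 0, 0], -1],
    [[-0.0008, -0.0003, 0], [0, 0, 0], -1],
    [[-0.0008, -0.0003, 0], [0, 0, 0], -1],
  ],
)

```text
clock: 6.18
position: [0.4898, -0.0555, 0.0745]
orientation: [3.139, 0.133, 0.001]
force: [0.4, 0.1, -3.8]
width: 0.55
```

Run:
```python
from h import *
st();delta([.4889,-.0554,.041],4.73)
```

```text
{'clock': 6.1833, 'joints': [0.5099, 0.4796, -0.544, 2.0542, 0.3781, 0.7041, -1.7628], 'position': [0.4898, -0.0555, 0.0745], 'orientation': [3.1386, 0.1326, 0.0005], 'force': [0.4068, 0.1415, -3.7822], 'torque': [0.0511, -0.0135, -0.052], 'width': 0.5499}
d(mm) [-0.9 -0.2 33.5] toolx yaw 4.84 wz 0.11
wvec [ 0.01 -0.02  0.11]
```

Now slowly onto the teeth.

carry_out(
  rows=[
    [[-0.0008, 0, 0.003], [0, 0, 0], -1],
    [[-0.0008, 0, 0.006], [0, 0, 0], -1],
    [[-0.0008, 0, 0.009], [0, 0, 0], -1],
    [[-0.0008, 0, 0.012], [0, 0, 0], -1],
    [[-0.0008, 0, 0.012], [0, 0, 0], -1],
  ],
)

```text
clock: 6.6
position: [0.4883, -0.0555, 0.0615]
orientation: [-3.138, -0.133, 0.002]
force: [-0.1, 0.6, -3.9]
width: 0.55
```

Run:
```python
from h import *
st();delta([.4889,-.0554,.041],4.73)
```

```text
{'clock': 6.6, 'joints': [0.498, 0.5007, -0.5299, 2.0617, 0.3962, 0.6791, -1.778], 'position': [0.4883, -0.0555, 0.0615], 'orientation': [-3.1385, -0.1326, 0.002], 'force': [-0.0507, 0.6175, -3.8776], 'torque': [0.0144, 0.0544, 0.0374], 'width': 0.5503}
d(mm) [ 0.6 -0.  20.5] toolx yaw 4.84 wz 0.11
wvec [-0.02  0.07  0.11]
```

The underside is at about 0.0465, below the tooth tops, with no contact force, so the teeth are in the slots. Continue.

carry_out(
  rows=[
    [[0.0003, 0, 0.004], [0, 0, 0], -1],
    [[0.0003, 0, 0.008], [0, 0, 0], -1],
    [[0.0003, 0, 0.012], [0, 0, 0], -1],
    [[0.0003, 0, 0.016], [0, 0, 0], -1],
    [[0.0003, 0, 0.016], [0, 0, 0], -1],
  ],
)

```text
clock: 7.02
position: [0.4885, -0.0555, 0.0454]
orientation: [-3.138, -0.132, 0.002]
force: [-0.2, -0.6, -3.6]
width: 0.548
```

Run:
```python
from h import *
st();delta([.4889,-.0554,.041],4.73)
```

```text
{'clock': 7.0167, 'joints': [0.481, 0.529, -0.5104, 2.0666, 0.4204, 0.648, -1.7985], 'position': [0.4885, -0.0555, 0.0454], 'orientation': [-3.1385, -0.1325, 0.0022], 'force': [-0.1825, -0.5891, -3.5796], 'torque': [-0.0205, -0.0023, -0.038], 'width': 0.5481}
d(mm) [ 0.4 -0.   4.4] toolx yaw 4.83 wz 0.1
wvec [-0.02  0.08  0.1 ]
```

carry_out(
  rows=[
    [[0.0003, 0, 0.002], [0, 0, 0], -1],
    [[0.0003, 0, 0.004], [0, 0, 0], -1],
    [[0.0003, 0, 0.005], [0, 0, 0], -1],
    [[0.0003, 0, 0.005], [0, 0, 0], -1],
  ],
)

```text
clock: 7.35
position: [0.4896, -0.0555, 0.0412]
orientation: [3.139, 0.133, 0.0]
force: [-0.3, -0.5, -3.6]
width: 0.548
```

Run:
```python
from h import *
st();delta([.4889,-.0554,.041],4.73)
```

```text
{'clock': 7.35, 'joints': [0.4758, 0.5368, -0.5048, 2.0668, 0.4276, 0.6391, -1.8045], 'position': [0.4896, -0.0555, 0.0412], 'orientation': [3.1388, 0.1326, 0.0001], 'force': [-0.2883, -0.492, -3.623], 'torque': [0.0297, -0.0013, -0.0217], 'width': 0.5479}
d(mm) [-0.7 -0.1  0.2] toolx yaw 4.84 wz 0.11
wvec [ 0.   -0.    0.11]
```

Almost home. I'll press in small steps until the force shows.

carry_out(
  rows=[
    [[-0.0003, 0, 0.0005], [0, 0, 0], -1],
    [[-0.0003, 0, 0.001], [0, 0, 0], -1],
    [[-0.0003, 0, 0.0015], [0, 0, 0], -1],
    [[-0.0003, 0, 0.0015], [0, 0, 0], -1],
  ],
)

```text
clock: 7.68
position: [0.4895, -0.0554, 0.041]
orientation: [3.138, 0.133, 0.001]
force: [-3.4, 1.1, 9.3]
width: 0.545
```

Run:
```python
from h import *
st();grab('wrist','w9.png');crop('w9.png',220,190,420,410,3,'c9.png');grab('scene','s9.png');crop('s9.png',220,200,350,340,4,'cs9.png')
```

```text
{'clock': 7.6833, 'joints': [0.4746, 0.5367, -0.504, 2.0674, 0.4291, 0.638, -1.8064], 'position': [0.4895, -0.0554, 0.041], 'orientation': [3.1379, 0.1326, 0.0009], 'force': [-3.4225, 1.0572, 9.3487], 'torque': [0.1558, 0.8833, 0.0058], 'width': 0.5453}
```

View pics/cs9.png

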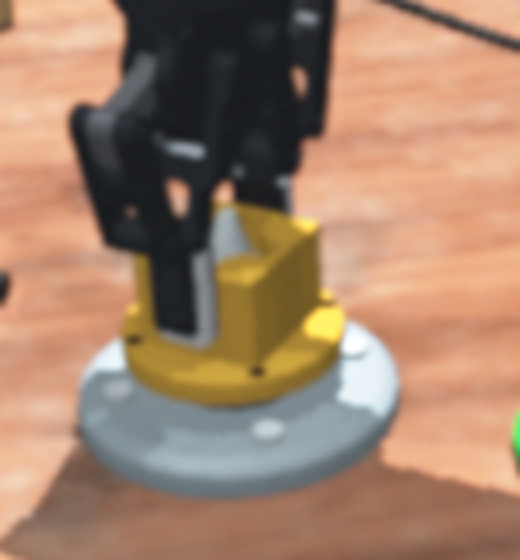

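View pics/c9.png

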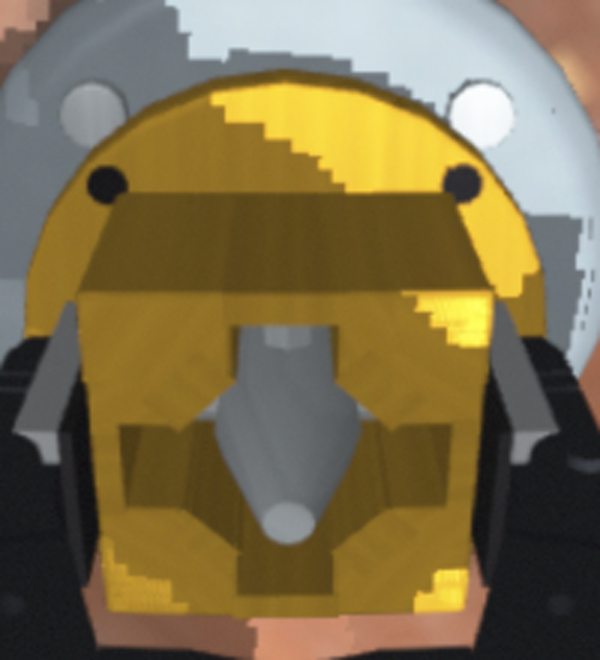

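Contact came at TCP z 0.041, exactly the expected home height, with the tip protruding centrally. I'll press slightly more to confirm it is solid.

carry_out(
  rows=[
    [[-0.0005, 0, 0.0007], [0, 0, 0], -1],
    [[-0.0005, 0, 0.001], [0, 0, 0], -1],
    [[-0.0005, 0, 0.001], [0, 0, 0], -1],
  ],
)

```text
clock: 8.03
position: [0.4896, -0.0555, 0.041]
orientation: [3.137, 0.133, 0.002]
force: [-6.6, 0.7, 19.2]
width: 0.549
```

It is solid: +10 N with no movement. I'll relax and release.

carry_out(
  rows=[
    [[0, 0, -0.0012], [0, 0, 0], -1],
    [[0, 0, -0.0015], [0, 0, 0], -1],
    [[0, 0, -0.0015], [0, 0, 0], 0.4],
    [[0, 0, -0.0015], [0, 0, 0], 0.6],
    [[0, 0, -0.0015], [0, 0, 0], 1],
  ],
)

```text
clock: 8.45
position: [0.489, -0.0556, 0.0403]
orientation: [-3.139, -0.132, -0.001]
force: [0.1, 0.9, -0.2]
width: 0.915
```

carry_out(
  rows=[
    [[0, 0, 0], [0, 0, 0], 1],
    [[0, 0, 0], [0, 0, 0], 1],
    [[0, 0, 0], [0, 0, 0], 1],
    [[0, 0, 0], [0, 0, 0], 1],
  ],
)

```text
clock: 8.78
position: [0.4887, -0.0555, 0.0402]
orientation: [-3.139, -0.133, 0.0]
force: [0.4, 0.1, 1.2]
width: 1.0
```

carry_out(
  rows=[
    [[0, 0, -0.015], [0, 0, 0], 1],
    [[0, 0, -0.035], [0, 0, 0], 1],
    [[0, 0, -0.06], [0, 0, 0], 1],
    [[0, 0, -0.09], [0, 0, 0], 1],
    [[0, 0, -0.12], [0, 0, 0], 1],
  ],
)

```text
clock: 9.2
position: [0.488, -0.0552, 0.1611]
orientation: [-3.138, -0.133, 0.002]
force: [1.4, -0.2, -0.5]
width: 1.001
```

carry_out(
  rows=[
    [[-0.03, 0, -0.01], [0, 0, 0], 1],
    [[-0.03, 0, -0.01], [0, 0, 0], 1],
    [[-0.03, 0, -0.01], [0, 0, 0], 1],
  ],
)

```text
clock: 9.45
position: [0.4582, -0.0587, 0.171]
orientation: [3.137, 0.131, 0.002]
force: [0.8, -0.6, -0.4]
width: 1.002
```

Run:
```python
from h import *
st();grab('wrist','w10.png');grab('scene','s10.png');crop('s10.png',190,200,440,360,3,'cs10.png');grab('top','t10.png')
```

```text
{'clock': 9.45, 'joints': [0.6344, 0.2694, -0.6428, 2.0605, 0.2121, 0.8736, -1.6152], 'position': [0.4582, -0.0587, 0.171], 'orientation': [3.137, 0.1312, 0.0016], 'force': [0.8353, -0.5946, -0.3971], 'torque': [-0.0252, 0.0326, 0.0154], 'width': 1.0022}
```

View pics/w10.png

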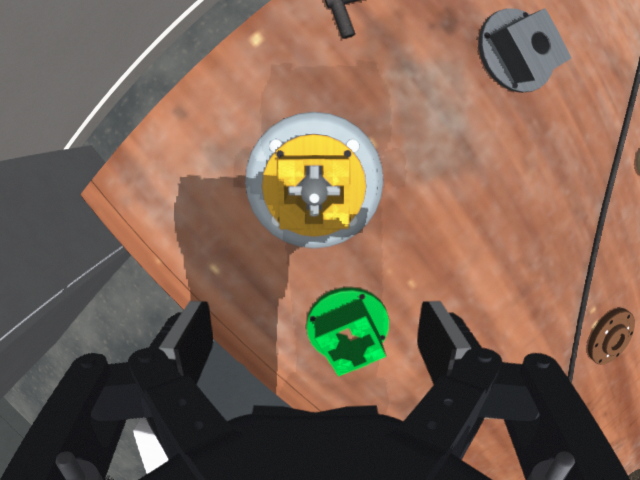

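View pics/cs10.png

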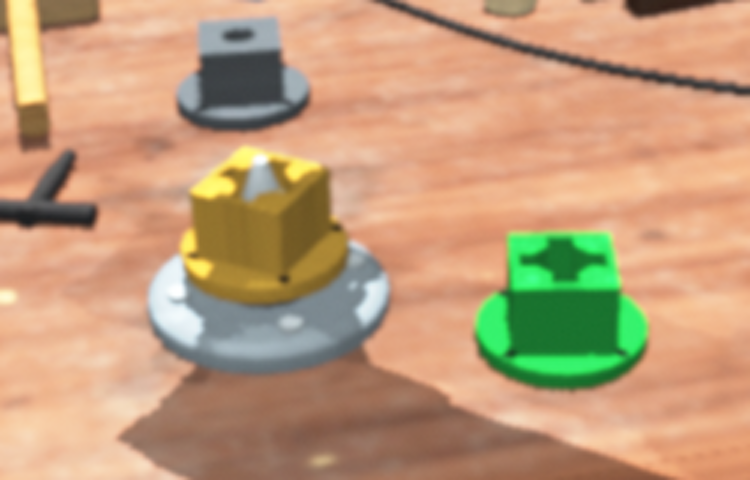

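The brass hub sits level on the collar, at (315,185) in the wrist view. The teeth are in its slots and the tip stands out of the bore at (314,198). The plain and green hubs are undisturbed and the gripper is clear, so I'm handing in.

```bash
python3 -c "
from h import *
print(ctrl.close_job())"
```

```text
the job is handed in; nothing more can be done
None
```

The brass splined hub is on the post, flange down and fully home on the collar, and I handed the job in at about 9.5 s of the 35 s allowed.

- **Fit:** I lined the slots up with the teeth to within about 0.1° and lowered the hub in the gripper. The teeth did not ride on each other, so no rocking was needed.
- **Home check before release:** contact came with the tool tip at z 0.041 m, the expected home height. Pressing further added about 10 N with no movement. The highest outside force I saw was about 19 N.
- **After release:** the pictures show the hub level on the collar, with the teeth in its slots and the post tip standing out of the bore. The dark plain hub and the green look-alike were not touched, and the gripper is clear.

No check failed. The camera estimates of the post position differed by up to 2 mm, and I used the close wrist view.

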